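# Set a sprung strip guide with a feeler blade

### The job

Take the thick feeler blade with the blue handle out of its wooden stand and slide it straight down between the two sprung steel plates of the strip guide, flat against them, until both plates drag snugly on it and its red line is level with the plates' top edges. Finish while still holding the blade still at that depth, upright and in the middle of the guide; do not let go. Leave the yellow-handled blade in the stand and do not shift the jar, the black tape or the wood offcut.

Things in the scene. Friction and masses are not known exactly. Their poses are not given: they have to be found in the camera images.
- blue_feeler: thick feeler blade, upright in either stand slot. Origin at the centre of its blue handle; x across its thickness, y across its width, z up. Handle 16 (x) x 30 (y) x 46 (z) mm, grasped across the 16 mm. Below it a steel blade 6 mm thick (x), 24 wide (y), 58 long, tip rounded; about 90 g. It hangs by the handle's shoulders; draw it straight up by 60 mm or more
- blue_feeler_line (a point): centre of the blue-handled blade's red line (3 mm high), 51 mm below the handle's centre and 30 mm above the tip
- blue_feeler_tip (a point): lower end of the blue-handled blade, 81 mm below the handle's centre
- yellow_feeler: thin feeler blade with a yellow handle in the other slot, same handle and length, blade 3 mm thick; leave it. Origin at the centre of its handle, whose top is 116 mm above the worktop (pass over or round it)
- stand: fixed wooden block 70 (x) x 150 (y) x 70 (z) mm, origin at the centre of its underside. Two through slots, 10 (x) x 28 (y) mm, at y = -38 and +38 mm
- guide: fixed strip guide: dark base 170 (x) x 84 (y) x 12 (z) mm, two grey end cheeks 52 mm high at x = -66 and +66 mm, between them two upright steel plates 50 mm wide (y), each 12 mm thick. Origin at the centre of its underside; the plates face each other along x, the blade goes in between them with its thickness along x and its width along y
- throat (a point): middle of the gap between the two plates, level with their top edges, 62.5 mm above the worktop and 50 mm above the guide's base. The plates rest 1 mm apart; their top 14 mm slope back to a 14 mm wide mouth. Downward resistance comes at the slopes (up to about 15 N) and then as a steady drag of 3 to 12 N
- near_plate: steel plate on the guide's -x side; its origin moves with it and coincides with the guide's origin when nothing is between the plates. A spring presses it towards the middle with 3 N at rest and 0.5 N more per mm; it can be pushed back up to 8 mm along -x of the guide. The blade in mid-gap pushes each plate back 2.5 mm
- far_plate: the same on the guide's +x side, pushed back along +x of the guide
- nut_jar: glass jar with red lid, 51 mm across, 72 mm high, origin at its underside; bystander
- tape_black: roll of black tape, 52 mm across, 18 mm high, origin at its underside; bystander
- wood_block: pine offcut 24 x 75 x 16 mm, origin at its underside; bystander

How it is judged:
By the outcome, as a careful person would: the job done as asked, in the order asked, and still so for the second after the job is handed in, while the arm keeps its last pose, push and grip.
It also fails if it takes over 42 s, if anything falls off the work surface, if the arm or the gripper's body presses on something with over 40 N, if the wrist force passes 120 N, or if a joint passes its speed limit or range.

### The arm

A 7-joint arm with a two-finger parallel gripper is mounted at the origin on a cart in front of the work surface, level with it; the furniture and walls round the work are solid. World frame = base frame: x ahead of the robot, y to its left, z up, the work surface at z = 0. Lengths are in m, angles in rad, forces in N, time in s.
With the tool pointing down it reaches from about 0.4 to 0.85 m from the base axis. Payload 10.4 kg.
Tool frame: the origin (TCP) lies at the very end of the fingers, on their centre line; the grasp point (between the pads) lies manip.hold_point_z behind it (manip.hold_point_z is the distance from the TCP to the grasp point, in m); z points along the fingers, y is the direction in which the jaws open and shut (so a half turn about z gives the same grasp; the last joint's range is limited). The gripper opens to 85 mm and grips with 20 to 120 N. Pads are 22 mm wide; open, the fingers measure 114 mm over their backs; the gripper's body (76 mm by 85 mm) begins 54 mm behind the grasp point. The pads swing forward as they close: fully open they stand 13 mm farther back than shut.
Start: joints at [-1.139, 0.332, -0.065, 1.46, 0.022, 1.35, -0.088], TCP at [0.275, 0.561, 0.231] pointing down, gripper open.
Joint ranges: [-2.6, 2.6], [-0.5, 2.12], [-1.47, 1.34], [0.16, 2.42], [-1.27, 4.41], [0.06, 2.06], [-2.6, 2.6]. Speed limits (rad/s): [2.22, 2.22, 2.79, 2.79, 3.14, 3.14, 3.14].

### API

Orientations are given as a unit quaternion [x, y, z, w].
In Python, from workcell import manip gives the robot as it stands.
- The arm moves only by the tool jog_arm, never from a script. Its arguments are lists of equal length, an entry for each row: "translation": the shift along the world's x, y, z in mm, a list of three; "turn": the turn about the world's z in degrees. In form: {"translation": [[x, y, z], ...], "turn": [turn, ...]}. A call has 1 to 12 rows; each row is the pose to reach, as a shift and turn from the pose measured when the call began; what a row does not reach only later rows make up. A row lasts 1/12 s, in which the tool goes at most 41.7 mm and 7.16 degrees, less where a joint would pass 70% of its speed; a pose out of reach is approached as far as the arm can. A call with a gripper value outside its range is refused whole. "grip" is the finger opening in mm, from 0 to 85.4, set as the call begins (left out, the last holds). The fingers move at their own pace and stop on an object; "grip_force" is the grip in N (left out, the last holds). Time passes only in rows, so rows that repeat a pose let the fingers close. It gives the time, the measured TCP pose, the force and the opening at its end, in the units of the state.
- manip.get_obs(): the state, without advancing time (a new reading comes with each control period).
- manip.camera(name): name is "side" or "top" or "wrist"; returns a dict with "frame" (384x512x3 uint8, red, green, blue), "mtx" (3x3 intrinsics, pixels), "pose" (4x4, takes a point from camera to world coordinates). Camera axes: x right, y down, z forward; pixel columns grow to the right and rows downward; lengths in m; the calibration is good to about 2 mm. A picture is of the moment at which its call begins. There is no depth.
- manip.hand_in(): hands the job in, once; it reports no verdict.
Trained networks look in a picture, given as the dict that the camera call returned (one of the last four; its "shot" number tells which), for a name from the list of things; names that differ only in an ending like _2 or _b are one class to them, and where a whole thing is asked for, a point or a joint stands for the part that bears it (a point fixed in the world has none). Each returns a list of dicts, best first, with "confidence" (0 to 1); they miss things now and then, are a little off and sometimes report something else, mostly with a low value. They report only what shows in the picture. A call takes as long as a camera call.
- manip.outline_of(picture, label): "mask" (384x512 bool, what is visible of it) and "extent" ([left, top, right, bottom] in pixels, round what is visible of it).
- manip.pinpoint(picture, label): "at" ([column, row] in pixels: a listed point, or the origin of a listed thing).
The state is a dict: "clock": time; "joint_pos": joint angles; "joint_velocities": joint speeds; "tau": joint torques, N m; "position": TCP position; "ee_rot": TCP orientation; "ft_force": force on the tool from outside, world axes, zero at the start; "torque": the same for the moment, N m; "grip_width": opening from 0.0 (shut) to 1.0 (fully open).
Only numpy, scipy, OpenCV 4.12 (cv2) and the standard library are available. Lean on these libraries where they do the work, as an engineer would, in place of code of your own. Each camera call takes 0.05 s, during which the arm holds its last target. There are 200 camera calls.

## Working session

There is one attempt and no reset: what is moved stays moved. The work goes in short steps, Python scripts to look and compute and a tool call to move; the robot and the scene stay as the last step left them, time stands still between calls to the robot, and variables do not carry over. Pictures are saved under pics/ and viewed, about 8 in all and at most 12, crops included, and the job is handed in when it is done.

Besides the shell and the picture viewer there is one more tool, called after "Emit:" as name([rows], argument=value, ...), one row to a line, values as JSON. jog_arm: Moves the arm, as the interface text tells. Its arguments: {"type":"object","properties":{"translation":{"type":"array"},"turn":{"type":"array"},"grip":{"type":"number"},"grip_force":{"type":"number"}},"required":["translation","turn"]}

```bash
mkdir -p pics; cat > h.py <<'E'
import numpy as np, cv2
from workcell import manip
def ray(p,uv):
    T=np.array(p["pose"]);d=np.linalg.inv(p["mtx"])@[uv[0],uv[1],1];return T[:3,3],T[:3,:3]@d
def atz(p,uv,z):
    o,d=ray(p,uv);return o+d*(z-o[2])/d[2]
def tri(obs):
    A=np.zeros((3,3));b=np.zeros(3)
    for p,uv in obs:
        o,d=ray(p,uv);d=d/np.linalg.norm(d);M=np.eye(3)-np.outer(d,d);A+=M;b+=M@o
    x=np.linalg.solve(A,b)
    return x
def proj(p,X):
    T=np.linalg.inv(np.array(p["pose"]));c=T[:3,:3]@X+T[:3,3];q=np.array(p["mtx"])@c;return q[:2]/q[2]
def save(p,n):cv2.imwrite("pics/"+n,p["frame"][:,:,::-1])
E
python3 - <<'E'
from h import *
np.set_printoptions(precision=4,suppress=True)
s=manip.get_obs();print({k:np.round(v,3) for k,v in s.items()},manip.hold_point_z)
P={n:manip.camera(n) for n in("side","top","wrist")}
for n in P: save(P[n],n+"0.png");print(n,np.array(P[n]["pose"]))
cv2.imwrite("pics/both.png",np.vstack([cv2.resize(np.hstack([P["side"]["frame"],P["top"]["frame"]]),(800,300)),cv2.resize(np.hstack([P["wrist"]["frame"],P["wrist"]["frame"]*0]),(800,300))])[:,:,::-1])
for l in ["blue_feeler","yellow_feeler","stand","guide","throat","near_plate","far_plate","nut_jar","tape_black","wood_block","blue_feeler_line"]:
    o=[]
    for n in P:
        r=manip.pinpoint(P[n],l)
        if r: print(l,n,np.round(r[0]["at"],1),round(r[0]["confidence"],2)); 
        if r and r[0]["confidence"]>.3:o.append((P[n],r[0]["at"]))
    if len(o)>1:
        x=tri(o);print("  ->",x,[np.round(proj(p,x)-uv,1) for p,uv in o])
E
```

```text
{'clock': np.float64(0.0), 'joint_pos': array([-1.139,  0.333, -0.065,  1.461,  0.022,  1.35 , -0.088]), 'joint_velocities': array([ 0.001,  0.001,  0.001, -0.001, -0.001,  0.001,  0.   ]), 'tau': array([ -0.   , -62.544,   0.049, -39.16 ,   0.016,   0.01 ,  -0.   ]), 'position': array([0.274, 0.561, 0.23 ]), 'ee_rot': array([ 0.225,  0.974, -0.001, -0.   ]), 'ft_force': array([ 0.274, -0.087,  0.233]), 'torque': array([ 0.002,  0.04 , -0.004]), 'grip_width': np.float64(0.998)} 0.0187
side [[ 0.8741 -0.2585  0.4113  0.1345]
 [-0.4854 -0.499   0.7179 -0.6638]
 [ 0.0197 -0.8272 -0.5616  0.6483]
 [ 0.      0.      0.      1.    ]]
top [[ 0.026  -0.9875  0.1553  0.4324]
 [-0.9995 -0.0284 -0.0129  0.0426]
 [ 0.0172 -0.1549 -0.9878  1.0136]
 [ 0.      0.      0.      1.    ]]
wrist [[ 0.439   0.8664  0.2379  0.2139]
 [ 0.8985 -0.4234 -0.1163  0.5895]
 [-0.0001  0.2648 -0.9643  0.3733]
 [ 0.      0.      0.      1.    ]]
blue_feeler side [208.  149.6] 0.64
blue_feeler top [148.7 217.8] 0.7
  -> [0.5269 0.2649 0.0813] [array([ 0.7, -0. ]), array([-0.3,  0.7])]
yellow_feeler side [230.  155.1
[... 447 characters left out ...]
_plate top [324.3 236.8] 0.6
  -> [ 0.5042 -0.1548  0.0007] [array([-1.6,  0.2]), array([ 0.6, -1.1])]
far_plate side [285.8 279.1] 0.85
far_plate top [327.2 234.4] 0.67
  -> [ 0.5028 -0.1561  0.0129] [array([ 2.2, -0.3]), array([-0.8,  1.6])]
nut_jar side [319.3 209.1] 0.56
nut_jar top [263.9 161.2] 0.63
  -> [0.6879 0.0005 0.0123] [array([-0.6,  0.1]), array([ 0.3, -0.5])]
tape_black side [228.7 243.6] 0.79
tape_black top [261.6 253.8] 0.56
  -> [0.4543 0.0019 0.    ] [array([ 0.7, -0.1]), array([-0.2,  0.5])]
wood_block side [281.1 186.5] 0.77
wood_block top [207.2 169.5] 0.7
  -> [ 0.668   0.1425 -0.003 ] [array([-1.5,  0.2]), array([ 0.8, -1.4])]
blue_feeler_line side [206.8 162.6] 0.45
```

```bash
python3 - <<'E'
import cv2,numpy as np
t=cv2.imread("pics/top0.png");s=cv2.imread("pics/side0.png")
a=cv2.resize(t[120:300,100:400],(800,480))
cv2.imwrite("pics/t.png",a)
cv2.imwrite("pics/s.png",cv2.resize(s[100:340,150:390],(600,600)))
E
```

```text
(no output)
```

View pics/t.png

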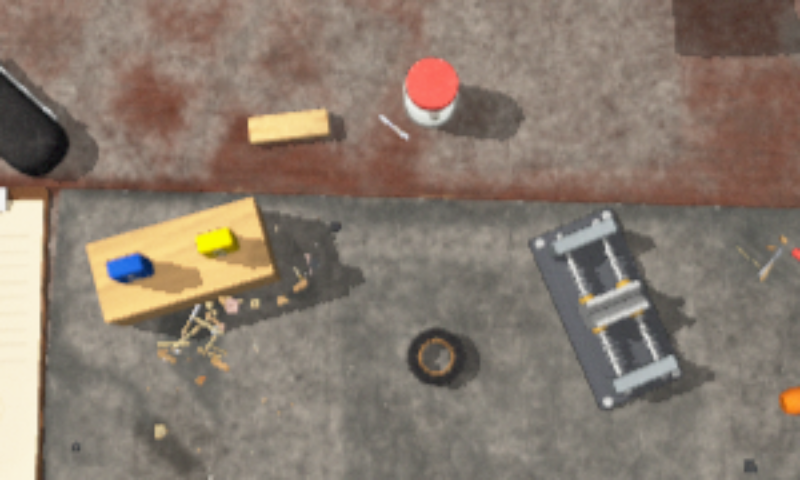

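View pics/s.png

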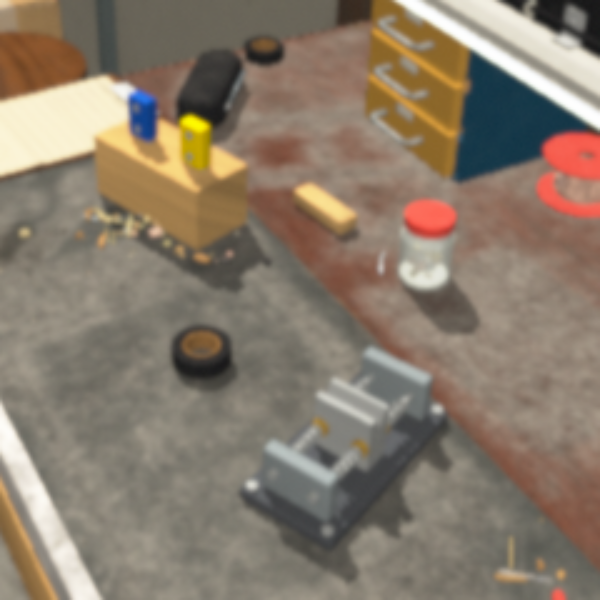

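The top view shows the blue handle at crop px (130,268) and the yellow one at (215,241). The guide is at (605,308), turned about 20°. I'll fit box silhouettes to get the yaws.

```bash
cat > fit.py <<'E'
from h import *
from scipy.optimize import minimize
def box(cx,cy,cz,a,b,c): return [np.array([cx+i*a/2,cy+j*b/2,cz+k*c/2]) for i in(-1,1) for j in(-1,1) for k in(-1,1)]
def world(pts,q):
    c,s=np.cos(q[2]),np.sin(q[2]);R=np.array([[c,-s,0],[s,c,0],[0,0,1]])
    return np.array(pts)@R.T+[q[0],q[1],0]
def sil(p,groups,q):
    m=np.zeros((384*4,512*4),np.uint8)
    for g in groups:
        uv=np.array([proj(p,X) for X in world(g,q)])
        cv2.fillConvexPoly(m,cv2.convexHull(np.round((uv+.5)*4).astype(np.int32)),1)
    return m.astype(bool)
def fit(views,groups,q0,fixed=None):
    M=[(p,cv2.resize(m.astype(np.float32),None,fx=4,fy=4,interpolation=cv2.INTER_LINEAR)>.5) for p,m in views]
    f=lambda u:sum(1-(lambda s:(s&m).sum()/max(1,(s|m).sum()))(sil(p,groups,[u[0]/100,u[1]/100,u[2]/10])) for p,m in M)
    u0=np.array([q0[0]*100,q0[1]*100,q0[2]*10])
    r=minimize(f,u0,method="Nelder-Mead",options=dict(initial_simplex=u0+np.array([[0,0,0],[1,0,0],[0,1,0],[0,0,1.]]),xatol=.005,fatol=1e-4))
    return np.array([r.x[0]/100,r.x[1]/100,r.x[2]/10]),r.fun
E
cat > m1.py <<'E'
from fit import *
P={n:manip.camera(n) for n in("side","top")}
stand=[box(0,0,.035,.07,.15,.07)]
guide=[box(0,0,.006,.17,.084,.012)]+[box(s*.066,0,.032,.012,.07,.04) for s in(-1,1)]+[box(s*.0065,0,.037,.012,.05,.05) for s in(-1,1)]
hand=[box(0,0,.093,.016,.03,.046)]
for l,g,q0 in [("stand",stand,(.53,.22,.25)),("guide",guide,(.5,-.155,.4)),("blue_feeler",hand,(.525,.262,.25)),("yellow_feeler",hand,(.545,.185,.25))]:
    v={n:manip.outline_of(P[n],l) for n in P};v={n:r[0]["mask"] for n,r in v.items() if r}
    for ns in (("side",),("top",),("side","top")):
        if all(n in v for n in ns): print(l,ns,*[np.round(x,4) for x in fit([(P[n],v[n]) for n in ns],g,q0)])
E
time python3 m1.py
```

```text
stand ('side',) [0.5334 0.229  0.3065] 0.1222
stand ('top',) [0.5344 0.2259 0.3003] 0.145
stand ('side', 'top') [0.5339 0.2268 0.3011] 0.2854
guide ('side',) [ 0.5059 -0.1549  0.4152] 0.0616
guide ('top',) [ 0.5067 -0.1574  0.413 ] 0.0548
guide ('side', 'top') [ 0.5053 -0.1571  0.4092] 0.1302
blue_feeler ('side',) [0.5227 0.2678 0.1201] 0.1087
blue_feeler ('top',) [0.5225 0.262  0.2751] 0.1228
blue_feeler ('side', 'top') [0.5225 0.2634 0.2125] 0.3052
yellow_feeler ('side',) [0.544  0.1919 0.0606] 0.1112
real	0m7.379s
user	0m5.122s
sys	0m0.176s
```

Emit:
jog_arm([
  [21, -25, -2],
  [42, -50, -5],
  [63, -75, -8],
  [84, -101, -10],
  [105, -126, -12],
  [126, -151, -15],
  [147, -176, -18],
  [168, -202, -20],
  [190, -228, -22],
  [212, -254, -25],
  [232, -279, -28],
  [248, -298, -30],
], turn=[-4, -8, -12, -16, -20, -24, -28, -32, -36, -40, -44, -47.5], grip=60, grip_force=60)

```text
clock: 3.3
position: [0.5241, 0.2607, 0.2013]
ee_rot: [0.601, 0.799, 0.0, 0.0]
ft_force: [-0.3, 0.4, 0.3]
grip_width: 0.702
```

```bash
cat > m2.py <<'E'
from fit import *
import sys
s=manip.get_obs();q=s["ee_rot"];print(s["clock"],np.round(s["position"],4),"jaw",np.degrees(2*np.arctan2(q[1],q[0]))-90, np.round(s["joint_pos"],2))
P={n:manip.camera(n) for n in("wrist","top","side")};save(P["wrist"],"w1.png")
hand=[box(0,0,.093,.016,.03,.046)]
V={n:manip.outline_of(P[n],"blue_feeler") for n in P}
for n in V:
    if V[n]: print(n,V[n][0]["confidence"],V[n][0]["extent"],*[np.round(x,4) for x in fit([(P[n],V[n][0]["mask"])],hand,(.5225,.2634,.28))])
r=manip.pinpoint(P["wrist"],"blue_feeler");print([(x["at"],x["confidence"],atz(P["wrist"],x["at"],.093)) for x in r])
E
python3 m2.py
```

```text
3.3 [0.5241 0.2607 0.2013] jaw 16.113996620644514 [-0.75  0.26  0.25  1.63 -0.07  1.26 -0.21]
wrist 0.55 [244.5, 165.4, 266.9, 218.1] [0.5223 0.2615 0.3418] 0.1086
top 0.42 [137.2, 210.5, 158.0, 228.1] [0.5234 0.26   0.3481] 0.1398
side 0.68 [201.4, 135.5, 212.8, 159.4] [0.522  0.2642 0.322 ] 0.0698
[([256.6, 187.2], 0.76, array([0.52150331, 0.26573049, 0.093     ]))]
```

View pics/w1.png

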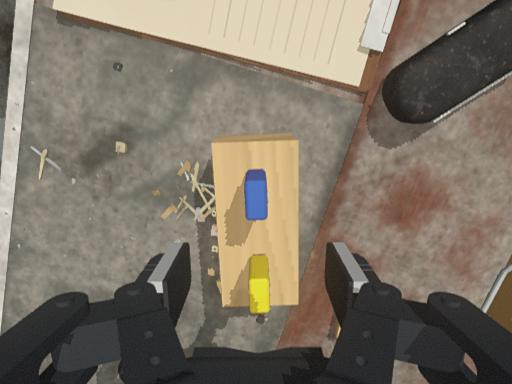

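The blue handle sits at px (256,195) midway between the fingers, with the yellow one at (259,285), clear of them. Going down.

Emit:
jog_arm([
  [-1, 2, -20],
  [-1.5, 3, -45],
  [-1.5, 3, -70],
  [-1.5, 3, -95],
  [-1.5, 3, -112],
  [-1.5, 3, -120],
  [-1.5, 3, -123],
  [-1.5, 3, -123],
], turn=[1, 1.5, 1.5, 1.5, 1.5, 1.5, 1.5, 1.5])

```text
clock: 4.32
position: [0.5199, 0.2686, 0.0785]
ee_rot: [0.587, 0.81, 0.0, -0.0]
ft_force: [-0.6, 0.3, 0.2]
grip_width: 0.702
```

```bash
python3 - <<'E'
from h import *
p=manip.camera("side");q=manip.camera("wrist")
cv2.imwrite("pics/c.png",np.hstack([cv2.resize(p["frame"][90:210,140:260],(400,400),interpolation=2),cv2.resize(q["frame"][100:360,130:390],(400,400),interpolation=2)])[:,:,::-1])
E
```

```text
(no output)
```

View pics/c.png

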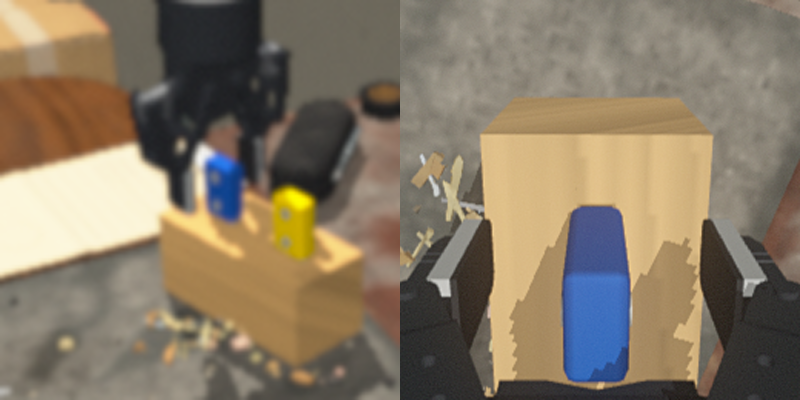

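```bash
python3 m2.py
```

```text
4.4167 [0.5208 0.2687 0.0797] jaw 18.13312601176311 [-0.74  0.38  0.22  1.75 -0.1   1.02 -0.16]
wrist 0.77 [233.4, 229.3, 280.7, 342.7] [0.5213 0.2627 0.2848] 0.1131
top 0.49 [147.7, 213.7, 158.1, 225.1] [0.5214 0.2562 0.3246] 0.7269
side 0.71 [200.5, 137.1, 213.0, 160.4] [0.5208 0.2637 0.1179] 0.0906
[([256.9, 283.1], 0.58, array([0.52214092, 0.26147089, 0.093     ]))]
```

Emit:
jog_arm([
  [1, -3, -1],
  [1.5, -5.5, -1.5],
  [1.5, -5.5, -1.5],
  [1.5, -5.5, -1.5],
], turn=[0, -1, -1, -1])

```text
clock: 5.1
position: [0.522, 0.2622, 0.0772]
ee_rot: [0.594, 0.804, 0.0, -0.0]
ft_force: [-0.1, -0.3, 0.6]
grip_width: 0.697
```

Emit:
jog_arm([
  [0, 0, 0],
  [0, 0, 0],
  [0, 0, 0],
  [0, 0, 0],
  [0, 0, 0],
  [0, 0, 0],
  [0, 0, 0],
  [0, 0, 0],
  [0, 0, 0],
  [0, 0, 0],
], turn=[0, 0, 0, 0, 0, 0, 0, 0, 0, 0], grip=5, grip_force=80)

```text
clock: 5.93
position: [0.522, 0.2623, 0.0774]
ee_rot: [0.594, 0.804, 0.0, -0.0]
ft_force: [-1.5, 0.5, 2.1]
grip_width: 0.179
```

Emit:
jog_arm([
  [0, 0, 6],
  [0, 0, 18],
  [0, 0, 32],
  [0, 0, 48],
  [0, 0, 64],
  [0, 0, 82],
  [0, 0, 100],
  [0, 0, 116],
  [0, 0, 126],
  [0, 0, 130],
  [0, 0, 130],
], turn=[0, 0, 0, 0, 0, 0, 0, 0, 0, 0, 0])

```text
clock: 6.85
position: [0.5223, 0.2624, 0.2084]
ee_rot: [0.594, 0.804, 0.001, 0.0]
ft_force: [-0.3, 0.2, -1.3]
grip_width: 0.177
```

Emit:
jog_arm([
  [-1, -12, 0],
  [-2, -40, 0],
  [-3, -75, 0],
  [-4, -110, 0],
  [-6, -148, 0],
  [-7, -186, 0],
  [-9, -224, 0],
  [-10, -262, 0],
  [-12, -300, 0],
  [-13, -338, 0],
  [-14, -370, 0],
  [-15, -398, 0],
], turn=[0, 1, 2, 3, 4, 5, 6, 6.5, 6.5, 6.5, 6.5, 6.5])

```text
clock: 7.85
position: [0.5056, -0.139, 0.2075]
ee_rot: [0.549, 0.836, 0.001, -0.001]
ft_force: [0.9, 0.2, -0.3]
grip_width: 0.178
```

Emit:
jog_arm([
  [0, 0, 0],
  [0, 0, 0],
  [0, 0, 0],
  [0, 0, 0],
], turn=[0, 0, 0, 0])

```text
clock: 8.18
position: [0.5054, -0.1377, 0.207]
ee_rot: [0.548, 0.836, 0.001, -0.001]
ft_force: [-0.4, -0.3, -0.6]
grip_width: 0.177
```

Emit:
jog_arm([
  [0, -6, -10],
  [0, -12, -22],
  [0, -16, -34],
  [0, -18, -42],
  [0, -18, -45],
  [0, -18, -45],
  [0, -18, -45],
], turn=[0, 0, 0, 0, 0, 0, 0])

```text
clock: 8.77
position: [0.5054, -0.1555, 0.1619]
ee_rot: [0.548, 0.836, 0.001, -0.001]
ft_force: [-0.4, -0.3, -0.4]
grip_width: 0.177
```

```bash
cat > m3.py <<'E'
from fit import *
import sys
s=manip.get_obs();q=s["ee_rot"];print(round(float(s["clock"]),2),np.round(s["position"],4),"jaw",round(np.degrees(2*np.arctan2(q[1],q[0]))-90,2),np.round(s["ft_force"],1),round(float(s["grip_width"]),3))
P={n:manip.camera(n) for n in("wrist","top","side")}
for n in P: save(P[n],f"{sys.argv[1]}_{n}.png")
for l in ["throat","blue_feeler","blue_feeler_line","blue_feeler_tip","near_plate","far_plate","guide"]:
    o=[]
    for n in P:
        r=manip.pinpoint(P[n],l)
        if r:
            z={"throat":.0625,"near_plate":0,"far_plate":0,"guide":0}.get(l)
            print(l,n,np.round(r[0]["at"],1),round(r[0]["confidence"],2),np.round(atz(P[n],r[0]["at"],z),4) if z is not None else "")
            if r[0]["confidence"]>.3:o.append((P[n],r[0]["at"]))
    if len(o)>1:
        x=tri(o);print("  ->",np.round(x,4),[np.round(proj(p,x)-uv,1) for p,uv in o])
guide=[box(0,0,.006,.17,.084,.012)]+[box(k*.066,0,.032,.012,.07,.04) for k in(-1,1)]+[box(k*.0065,0,.037,.012,.05,.05) for k in(-1,1)]
z=s["position"][2]+.0156
hand=[box(0,0,z,.016,.03,.046)]
for n in P:
    r=manip.outline_of(P[n],"blue_feeler")
    w=P[n]["frame"].copy()
    if r: print("blue",n,r[0]["extent"])
E
python3 m3.py a; python3 - <<'E'
import cv2,numpy as np
w=cv2.imread("pics/a_wrist.png");s=cv2.imread("pics/a_side.png")
cv2.imwrite("pics/a.png",np.hstack([cv2.resize(w[100:384,114:398],(400,400)),cv2.resize(s[170:330,200:360],(400,400))]))
E
```

```text
8.77 [ 0.5054 -0.1555  0.1619] jaw 23.53 [-0.4 -0.3 -0.4] 0.177
throat wrist [256.3 199.7] 0.71 [ 0.5046 -0.1574  0.0625]
throat top [330.4 233. ] 0.84 [ 0.5065 -0.1557  0.0625]
  -> [ 0.5049 -0.1549  0.0698] [array([ 1.7, -0.3]), array([0.3, 0.5])]
blue_feeler wrist [255.2 270.8] 0.85 
blue_feeler top [341.1 225.3] 0.62 
blue_feeler side [292.7 212.5] 0.81 
  -> [ 0.5073 -0.1553  0.1735] [array([ 8.2, -3.8]), array([0.3, 3.5]), array([ 2.8, -0.7])]
blue_feeler_line wrist [258.9 230.8] 0.85 
blue_feeler_line top [335.6 228.4] 0.53 
blue_feeler_line side [292.9 230.7] 0.6 
  -> [ 0.5079 -0.154   0.1302] [array([ 5. , -1.5]), array([0.5, 1.7]), array([ 0.9, -0.2])]
blue_feeler_tip wrist [258.1 213.8] 0.91 
blue_feeler_tip top [329.3 232.2] 0.59 
blue_feeler_tip side [290.6 245.2] 0.87 
  -> [ 0.5056 -0.1518  0.0953] [array([ 2.8, -7.7]), array([2.4, 0.1]), array([ 0.2, -0.3])]
near_plate wrist [260.5 183.9] 0.73 [ 0.5089 -0.1579  0.    ]
near_plate top [324.6 234.7] 0.71 [ 0.5068 -0.1542  0.    ]
near_plate side [288.9 282.5] 0.61 [ 0.5065 -0.1549  0.    ]
  -> [ 0.5073 -0.1557  0.0006] [array([-0.7, -2.7]), array([ 0.6, -0.2]), array([ 0.6, -0.1])]
far_plate wrist [255.1 181.4] 0.78 [ 0.5034 -0.1577  0.    ]
far_plate top [328.5 235.5] 0.41 [ 0.5051 -0.1639  0.    ]
far_plate side [288.1 281.5] 0.52 [ 0.5065 -0.152   0.    ]
  -> [ 0.503  -0.1588  0.0082] [array([-0.9,  2.9]), array([-1.4,  0.5]), array([ 0.7, -0.1])]
guide wrist [260.  183.2] 0.57 [ 0.5082 -0.1574  0.    ]
guide top [325.5 238.1] 0.88 [ 0.4984 -0.1564  0.    ]
guide side [286.8 280.5] 0.98 [ 0.5057 -0.1485  0.    ]
  -> [ 0.5021 -0.1551  0.0082] [array([-5.1, -3. ]), array([ 0.1, -1.7]), array([ 0.5, -0.2])]
blue wrist [235.5, 192.0, 282.6, 334.8]
blue side [287.4, 197.2, 303.6, 249.6]
```

View pics/a.png

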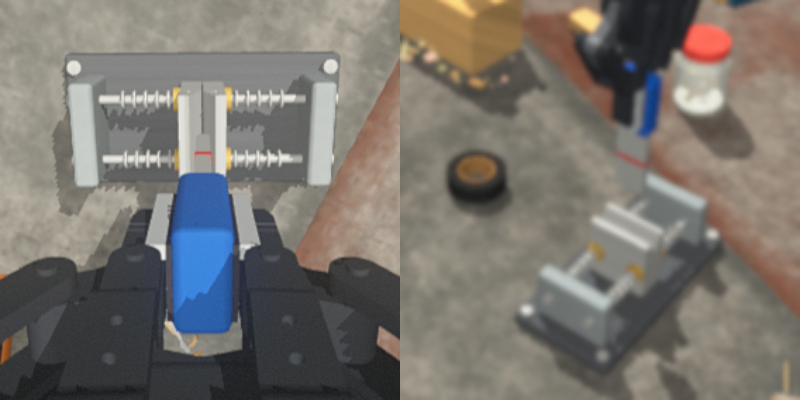

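```bash
cat > m4.py <<'E'
from fit import *
s=manip.get_obs();t=s["position"];zt=t[2]+.0156
P={n:manip.camera(n) for n in("wrist","side")}
ang=.412;ex=np.array([np.cos(ang),np.sin(ang)]);ey=np.array([-ex[1],ex[0]]);G=np.array([.506,-.1565])
f=lambda X:np.round([(X[:2]-G)@ex*1e3,(X[:2]-G)@ey*1e3],1)
print("tcp",f(t))
for n in P:
    for l,z in (("blue_feeler",zt),("blue_feeler_line",zt-.051),("blue_feeler_tip",zt-.081),("throat",.0625)):
        r=manip.pinpoint(P[n],l)
        if r: print(n,l,f(atz(P[n],r[0]["at"],z)),round(r[0]["confidence"],2))
    r=manip.outline_of(P[n],"blue_feeler")
    g=[box(0,0,zt,.016,.03,.046),box(0,0,zt-.052,.006,.024,.058)]
    if r:
        q,e=fit([(P[n],r[0]["mask"])],g,(t[0],t[1],ang));print(n,"fit blue",f(q),q[2],e)
    for l in("near_plate","far_plate"):
        k=-1 if l[0]=="n" else 1
        r=manip.outline_of(P[n],l)
        if r:
            q,e=fit([(P[n],r[0]["mask"])],[box(k*.0065,0,.037,.012,.05,.05)],(G[0],G[1],ang));print(n,l,f(q),q[2],e,r[0]["extent"])
E
python3 m4.py
```

```text
tcp [-0.2  1. ]
wrist blue_feeler [-1.8  2.2] 0.8
wrist blue_feeler_tip [ 0.1 -1.1] 0.69
wrist throat [-1.2 -0.5] 0.79
wrist fit blue [-1.   1.5] 0.4103555923273534 0.11447123053764408
wrist near_plate [-2.5  4.3] 0.33696253417275635 0.4311401416461781 [198.4, 154.8, 259.3, 222.9]
wrist far_plate [1.2 5.1] 0.49150152611486037 0.32573866473017743 [257.4, 155.9, 316.2, 222.4]
side blue_feeler [-2.9  4. ] 0.9
side blue_feeler_tip [-4.1 -1.9] 0.68
side throat [ 1.8 -3.1] 0.84
side fit blue [0.2 2.7] 0.45520976491055104 0.48208248816768084
side near_plate [-5.7 -0.9] 0.3714636029995993 0.164839249210184 [268.5, 256.2, 302.5, 290.4]
side far_plate [10.3 -2.2] 0.35626459574749747 0.5653636813458685 [283.0, 250.1, 314.3, 279.9]
```

Emit:
jog_arm([
  [0.5, -1, -5],
  [1, -2, -15],
  [1, -2, -24],
  [1, -2, -30],
  [1, -2, -34],
  [1, -2, -37],
  [1, -2, -40],
  [1, -2, -43],
  [1, -2, -46],
  [1, -2, -49],
  [1, -2, -50],
  [1, -2, -50],
], turn=[0, 0, 0, 0, 0, 0, 0, 0, 0, 0, 0, 0], grip_force=100)

```text
clock: 11.92
position: [0.5072, -0.1579, 0.1129]
ee_rot: [0.548, 0.836, 0.001, -0.0]
ft_force: [-1.2, -0.1, 6.7]
grip_width: 0.175
```

```bash
python3 m3.py b|grep -E "jaw|line|throat|->"; python3 - <<'E'
import cv2,numpy as np
w=cv2.imread("pics/b_wrist.png");s=cv2.imread("pics/b_side.png")
cv2.imwrite("pics/b.png",np.hstack([cv2.resize(w[160:360,156:356],(400,400),interpolation=2),cv2.resize(s[200:300,240:340],(400,400),interpolation=2)]))
E
```

```text
11.92 [ 0.5072 -0.1579  0.1129] jaw 23.52 [-1.2 -0.1  6.7] 0.175
throat wrist [256.5 218.1] 0.89 [ 0.506  -0.1579  0.0625]
throat top [329.4 235.1] 0.86 [ 0.5016 -0.1533  0.0625]
throat side [289.8 280.4] 0.74 [ 0.4747 -0.2005  0.0625]
  -> [ 0.5059 -0.1659  0.0184] [array([-4.5, -9.7]), array([ 1.4, -0.4]), array([ 2.5, -0.9])]
  -> [ 0.5085 -0.1562  0.1302] [array([ 7.4, -1.9]), array([1.2, 0.6]), array([-0.8,  0. ])]
blue_feeler_line wrist [257.3 230.6] 0.69 
blue_feeler_line top [332.3 227.9] 0.45 
blue_feeler_line side [293.  250.9] 0.66 
  -> [ 0.5108 -0.1566  0.0824] [array([8.3, 0.4]), array([0.3, 2.6]), array([ 1.1, -0.1])]
  -> [ 0.5058 -0.1516  0.0513] [array([ 3.7, -9.6]), array([ 3.3, -0.6]), array([-1. , -0.3])]
  -> [ 0.5009 -0.1518  0.0039] [array([-2. , -9.3]), array([ 1.8, -0.3]), array([ 1.9, -0.5])]
  -> [ 0.5076 -0.1538  0.0078] [array([1.3, 1.1]), array([-0.1,  0.2]), array([-0.4,  0.1])]
  -> [ 0.5029 -0.1557  0.0092] [array([-4.3,  1.7]), array([-1.8,  0.4]), array([ 2.1, -0.3])]
```

View pics/b.png

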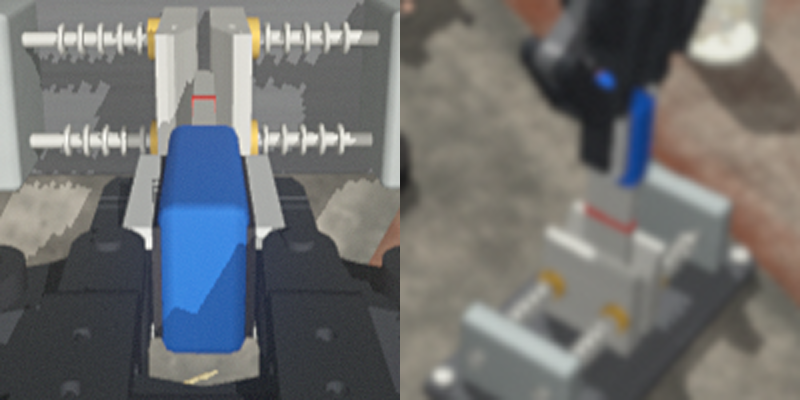

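Emit:
jog_arm([
  [-0.5, 0, -2],
  [-0.7, 0, -4],
  [-0.7, 0, -6],
  [-0.7, 0, -8],
  [-0.7, 0, -10],
  [-0.7, 0, -12],
  [-0.7, 0, -13],
  [-0.7, 0, -13],
  [-0.7, 0, -13],
], turn=[0, 0, 0, 0, 0, 0, 0, 0, 0])

```text
clock: 14.02
position: [0.5063, -0.158, 0.0995]
ee_rot: [0.548, 0.836, 0.001, -0.0]
ft_force: [-0.1, -2.4, -0.5]
grip_width: 0.177
```

```bash
python3 m3.py c|grep -E "jaw|line|throat|->"; python3 m4.py;python3 - <<'E'
import cv2,numpy as np
w=cv2.imread("pics/c_wrist.png");s=cv2.imread("pics/c_side.png")
cv2.imwrite("pics/c2.png",np.hstack([cv2.resize(w[160:300,186:326],(400,400),interpolation=2),cv2.resize(s[225:295,260:330],(400,400),interpolation=2)]))
E
```

```text
14.02 [ 0.5063 -0.158   0.0995] jaw 23.51 [-0.1 -2.4 -0.5] 0.177
throat wrist [258.  224.8] 0.71 [ 0.5055 -0.1572  0.0625]
throat top [330.1 234.2] 0.63 [ 0.5037 -0.1549  0.0625]
throat side [293.1 254.3] 0.8 [ 0.517  -0.1462  0.0625]
  -> [ 0.5055 -0.1543  0.0731] [array([2.2, 2.1]), array([ 0.7, -1.1]), array([-2.4,  0.4])]
  -> [ 0.5084 -0.158   0.11  ] [array([ 5.2, -2. ]), array([0.8, 0.8]), array([ 0. , -0.1])]
blue_feeler_line wrist [259.5 230.8] 0.62 
blue_feeler_line top [331.2 229.2] 0.62 
blue_feeler_line side [292.5 259.8] 0.67 
  -> [ 0.5106 -0.1584  0.0618] [array([ 5.7, -1.1]), array([0.3, 2.1]), array([ 1.3, -0.2])]
  -> [ 0.501  -0.1574  0.0406] [array([-5.9, -0.5]), array([ 0.3, -2.9]), array([-2. ,  0.1])]
  -> [ 0.5055 -0.1578  0.0022] [array([ 0.1, -0.2]), array([-0.3,  0. ])]
  -> [ 0.5119 -0.1569  0.0047] [array([ 0.3, -0.5]), array([-0.7,  0.1])]
  -> [ 0.502  -0.1554  0.0021] [array([-7. , -3.6]), array([-0.1, -1.5]), array([ 1.1, -0.3])]
tcp [-0.2 -1.4]
wrist blue_feeler [-0.2 -1.4] 0.87
wrist blue_feeler_line [ 0.3 -1.8] 0.79
wrist blue_feeler_tip [-1.4 -2.6] 0.83
wrist throat [-0.5 -2. ] 0.81
wrist fit blue [-0.8 -0.7] 0.42541580537884105 0.11458718370913001
wrist near_plate [-4.   3.1] 0.3511212114887222 0.5326232844092307 [180.9, 168.4, 254.9, 246.4]
wrist far_plate [2.5 4.5] 0.45160382210012945 0.5094729965156795 [260.6, 162.9, 337.6, 244.8]
side blue_feeler [ 1.9 -5.3] 0.82
side blue_feeler_line [-3.3 -4.3] 0.85
side blue_feeler_tip [7.3 4.5] 0.6
side throat [9.1 6.5] 0.73
side fit blue [4.6 3. ] 0.13026899609681525 0.6227116186333153
side near_plate [-8.4 -1.4] 0.4274969449194274 0.16445967219186963 [268.5, 256.6, 299.2, 291.6]
side far_plate [19.3 -7.4] -0.5172872789767972 0.6017452655031563 [281.0, 252.9, 312.2, 279.5]
```

View pics/c2.png

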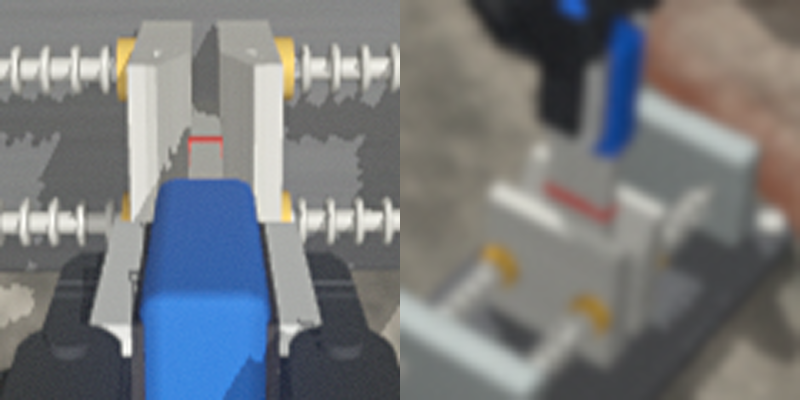

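```bash
cat > m5.py <<'E'
from h import *
import sys
s=manip.get_obs();t=s["position"];print(np.round(t,4),np.round(s["ft_force"],1))
ang=np.radians(23.6);ex=np.array([np.cos(ang),np.sin(ang),0]);ey=np.array([-ex[1],ex[0],0])
for n in ("wrist","side"):
    p=manip.camera(n);hsv=cv2.cvtColor(p["frame"],cv2.COLOR_RGB2HSV).astype(int)
    r=p["frame"][...,0].astype(int)-p["frame"][...,1:].max(2)
    m=(r>45);m[:215]=0;m[275:]=0;m[:,:240]=0;m[:,305:]=0
    y,x=np.nonzero(m);w=r[m];print(n,"red cols",x.min(),x.max(),"rows",y.min(),y.max(),"centroid",np.round([np.average(x,weights=w),np.average(y,weights=w)],1),m.sum())
    for dz in (-.0374,-.0354,-.0334):
        b=t+[0,0,dz]
        print(dz,[(k,np.round(proj(p,b+v),1)) for k,v in (("-y",-.012*ey),("+y",.012*ey),("-x",-.003*ex))])
    if n=="wrist": # handle edges
        for k,v in (("handle bot",[0,0,.0156-.023]),("handle top",[0,0,.0156+.023])): print(k,[np.round(proj(p,t+v+a*.015*ey),1) for a in(-1,1)])
        o=manip.outline_of(p,"blue_feeler")[0]["extent"];print(np.round(o,1))
    print("plate top edge corners y+",[np.round(proj(p,np.array([.506,-.1565,.0625])+a*ex+.025*b*ey),1) for a in(-.0215,-.0095) for b in(-1,1)])
E
python3 m5.py
```

```text
[ 0.5064 -0.1579  0.0999] [-0.2  0.2 -5.6]Traceback (most recent call last):
  File "m5.py", line 9, in <module>
    y,x=np.nonzero(m);w=r[m];print(n,"red cols",x.min(),x.max(),"rows",y.min(),y.max(),"centroid",np.round([np.average(x,weights=w),np.average(y,weights=w)],1),m.sum())
                                                ~~~~~^^
    return umr_minimum(a, axis, None, out, keepdims, initial, where)
ValueError: zero-size array to reduction operation minimum which has no identity
```

```bash
sed -i 's/m\[:215\]=0/m[:200]=0/' m5.py; python3 m5.py
```

```text
[ 0.5064 -0.1579  0.0998] [ 0.2  0.3 -5.3]
wrist red cols 252 263 rows 207 215 centroid [257.4 208.8] 39
-0.0374 [('-y', array([258.6, 246.1])), ('+y', array([258.6, 206.1])), ('-x', array([253.3, 226.4]))]
-0.0354 [('-y', array([258.6, 247.5])), ('+y', array([258.6, 207.1])), ('-x', array([253.2, 227.6]))]
-0.0334 [('-y', array([258.6, 248.9])), ('+y', array([258.6, 208.2])), ('-x', array([253.2, 228.9]))]
handle bot [array([259. , 276.1]), array([259. , 218.2])]
handle top [array([259.9, 338. ]), array([260. , 261.9])]
[235.5 192.7 278.8 332.2]
plate top edge corners y+ [array([222.1, 264.5]), array([219.5, 180.7]), array([242.6, 264.4]), array([241.5, 180.7])]
side red cols 271 295 rows 200 262 centroid [281.1 227.1] 24
-0.0374 [('-y', array([297.2, 262.7])), ('+y', array([286.5, 257.2])), ('-x', array([290.9, 260.8]))]
-0.0354 [('-y', array([297.3, 261.9])), ('+y', array([286.5, 256.4])), ('-x', array([291., 260.]))]
-0.0334 [('-y', array([297.3, 261.1])), ('+y', array([286.6, 255.6])), ('-x', array([291. , 259.2]))]
plate top edge corners y+ [array([296.1, 271.9]), array([273.7, 260. ]), array([299.7, 268.2]), array([277.4, 256.5])]
```

Emit:
jog_arm([
  [0, 0, -0.5],
  [0, 0, -1],
  [0, 0, -1.5],
  [0, 0, -2],
  [0, 0, -2.3],
  [0, 0, -2.3],
  [0, 0, -2.3],
  [0, 0, -2.3],
], turn=[0, 0, 0, 0, 0, 0, 0, 0])

```text
clock: 17.03
position: [0.5067, -0.1582, 0.0978]
ee_rot: [0.548, 0.836, 0.001, 0.0]
ft_force: [0.4, -0.9, 2.9]
grip_width: 0.173
```

```bash
python3 m5.py|grep -v plate; python3 - <<'E'
from h import *
w=manip.camera("wrist")["frame"];t=manip.camera("side")["frame"];s=manip.get_obs();print(s["clock"],s["position"],s["ft_force"],s["ee_rot"])
cv2.imwrite("pics/d.png",np.hstack([cv2.resize(w[150:290,186:326],(400,400),interpolation=2),cv2.resize(t[235:285,265:315],(400,400),interpolation=2)])[:,:,::-1])
E
```

```text
[ 0.5067 -0.1582  0.0978] [ 0.4 -0.9  2.9]
wrist red cols 252 263 rows 208 215 centroid [257.3 209. ] 32
-0.0374 [('-y', array([258.6, 246. ])), ('+y', array([258.5, 206.1])), ('-x', array([253.3, 226.4]))]
-0.0354 [('-y', array([258.6, 247.4])), ('+y', array([258.6, 207.1])), ('-x', array([253.2, 227.6]))]
-0.0334 [('-y', array([258.6, 248.9])), ('+y', array([258.6, 208.2])), ('-x', array([253.2, 228.9]))]
handle bot [array([259. , 276.1]), array([259. , 218.2])]
handle top [array([260. , 338.1]), array([260., 262.])]
[234.7 192.  282.1 334.4]
side red cols 271 295 rows 200 263 centroid [279.2 222.4] 23
-0.0374 [('-y', array([297.3, 263.6])), ('+y', array([286.6, 258. ])), ('-x', array([291. , 261.6]))]
-0.0354 [('-y', array([297.4, 262.8])), ('+y', array([286.7, 257.2])), ('-x', array([291.1, 260.8]))]
-0.0334 [('-y', array([297.5, 262. ])), ('+y', array([286.7, 256.4])), ('-x', array([291.2, 260.1]))]
17.2833 [ 0.50659831 -0.15811363  0.09765184] [-0.26801963 -1.00799488  4.19767065] [5.48200962e-01 8.36345806e-01 1.18151665e-03 3.97013979e-05]
```

View pics/d.png

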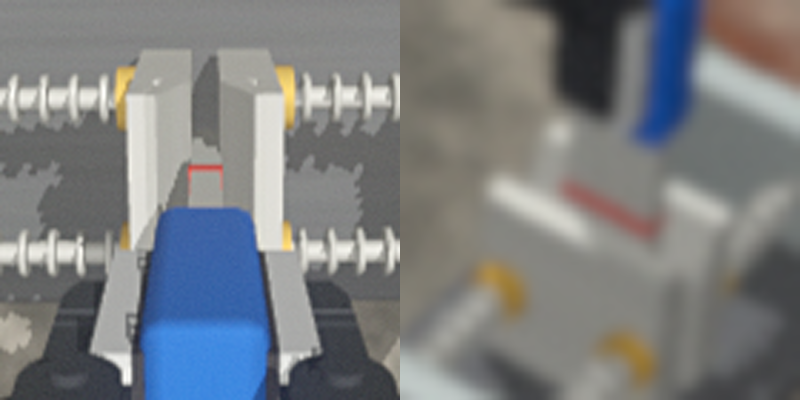

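The red line is at the plate tops and the blade is centred and still held, so I'm handing in.

```bash
python3 - <<'E'
from h import *
p=manip.camera("top")
for l,z in(("nut_jar",0),("tape_black",0),("wood_block",0),("yellow_feeler",.093)):
    r=manip.pinpoint(p,l);print(l,r and np.round(atz(p,r[0]["at"],z),3))
s=manip.get_obs();print(s["clock"],s["position"],s["ft_force"],np.abs(s["joint_velocities"]).max(),s["grip_width"])
print(manip.hand_in())
E
```

```text
nut_jar [0.694 0.012 0.   ]
tape_black [ 0.507 -0.154  0.   ]
wood_block [0.666 0.143 0.   ]
yellow_feeler [ 0.498 -0.14   0.093]
17.5333 [ 0.50654194 -0.15808885  0.0976216 ] [ 0.75445519 -1.68006698  4.96941552] 0.0019853880967721353 0.17403825474190168
the job is handed in; nothing more can be done
None
```

I drew the blue-handled blade straight up out of the stand, carried it over the yellow one and pushed it down between the strip guide's plates. I handed the job in at 17.5 s with the gripper still holding the blade still and upright.

**Final checks:**
- **Depth:** the arm's position puts the red line at about 62.2 mm, against 62.5 mm for the plate tops. This assumes the handle hadn't slipped in the grip; the last two pictures agree with it to within 1–2 mm.
- **Centring:** the blade is in the middle of the gap across the plates to within about 0.6 mm. Along their width it is off by about 1 mm at most, and its turn matches the guide to within about 0.5°.
- **Drag:** there was an upward push of about 4–5 N at the end, which fits both plates dragging on the blade, with about 1–2 N sideways. The arm was still.

**Checks that disagreed:**
- **Position estimates:** the networks' points for the line, tip and throat scattered by several millimetres, and the side camera sat about 1 px off. I relied on the arm's position and on comparing the line with the plates.
- **Yellow blade, jar, tape and offcut:** the last top view put the offcut within about 2 mm of where it started. The jar read about 13 mm away from its first estimate. It reported the black tape and the yellow blade at the gripper, which I took as false detections and did not recheck. I kept the arm's path clear of all four and felt no unexpected contact, but their final positions are not confirmed.

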